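Seat a keyed collar on the receiving gauge and hold it home for the reading

ROBOT

A 6-joint arm with a two-finger parallel gripper is mounted at the origin on a cart in front of the work surface, level with it; the furniture and walls round the work are solid. World frame = base frame: x ahead of the robot, y to its left, z up, the work surface at z = 0. Lengths are in m, angles in rad, forces in N, time in s.
With the tool pointing down it reaches from about 0.25 to 0.725 m from the base axis. Payload 9.7 kg.
Tool frame: the origin (TCP) lies midway between the tips of the shut fingers; the grasp point (between the pads) lies 19 mm behind it (hold_point_z is the z of the grasp point in the tool frame, in m); z points along the fingers, y is the direction in which the jaws open and shut (so a half turn about z gives the same grasp; the last joint's range is limited). The gripper opens to 85 mm and grips with 20 to 120 N. Pads are 22 mm wide; open, the fingers measure 114 mm over their backs; the gripper's body (76 mm by 85 mm) begins 54 mm behind the grasp point. The pads swing forward as they close: fully open they stand 13 mm farther back than shut.
Start: joints at [1.262, 0.087, 0.176, 1.66, 0, 1.571], TCP at [0.167, 0.524, 0.231] pointing down, gripper open.
Joint ranges: [-3.13, 3.13], [-0.85, 1.81], [-1.15, 1.24], [-2.2, 2.28], [-1.44, 1.52], [-3.14, 3.14]. Speed limits (rad/s): [2.22, 2.22, 2.57, 3.14, 3.14, 3.14].

INTERFACE

Orientations are given as a rotation vector (axis times angle).
In Python, from bench import * gives the robot as it stands.
- The arm moves only by the tool servo_tool, never from a script. Its argument "commands" is text: rows parted by semicolons, each of 7 numbers parted by spaces: the turn, a rotation vector about the tool's x, y, z in degrees, then the shift along the tool's x, y, z in cm, then the opening, from 0 (shut) to 1 (fully open). A call has 1 to 8 rows; each row shifts and turns the commanded pose from where the row before left it, along the tool's axes as they then stand; what a row does not reach is not made up. A row lasts 1/8 s, in which the tool goes at most 62.5 mm and 10.7 degrees, less where a joint would pass 70% of its speed; a pose out of reach is approached as far as the arm can. A call is refused whole if a number of a shift passes 6.25 or a number of a turn 10.7, either way. A call with a gripper value outside its range is refused whole. The fingers move at their own pace and stop on an object; "grip_force" is the grip in N (left out, the last holds). Time passes only in rows, so rows that do not move let the fingers close. It gives the time, the measured TCP pose, the force and the opening at its end, in the units of the state.
- get_state(): the state, without advancing time (a new reading comes with each control period).
- camera(name): name is "scene" or "top" or "wrist"; returns the picture (400x640x3 uint8, blue, green, red); there is no depth.
- camera_params(name): a dict with "camera_matrix" (3x3 intrinsics, pixels), "origin" and "rotation" of the camera in the world; the wrist camera has in their place "mount" (4x4, takes a point from camera to tool coordinates, whose origin is the TCP and whose axes are the flange's). Camera axes: x right, y down, z forward; pixel columns grow to the right and rows downward; lengths in m; the calibration is good to about 2 mm. A picture is of the moment at which its call begins: read the wrist's pose just before it. camera_params takes no time and is no camera call.
- finish_job(): hands the job in, once; it reports no verdict.
The state is a dict: "t": time; "joints": joint angles; "dq": joint speeds; "tau": joint torques, N m; "position": TCP position; "tool_rot": TCP orientation; "wrist_force": force on the tool from outside, world axes, zero at the start; "wrist_torque": the same for the moment, N m; "grip_width": finger opening in m.
Only numpy, scipy, OpenCV 4.12 (cv2) and the standard library are available. Lean on these libraries where they do the work, as an engineer would, in place of code of your own. Each camera call takes 0.05 s, during which the arm holds its last target.

TASK

Check the knurled brass collar on the receiving gauge: take it from the parts tray, put it over the gauge's arbor and turn it until its hidden keyways drop over the arbor's pins, then press it fully home against the spring seat. Finish while still gripping the collar and holding it pressed home so that the gauge can be read; do not let go, and leave the other parts in the tray and the loupe where they are.

Things in the scene. Friction and masses are not known exactly. Their poses are not given: they have to be found in the camera images.
- collar_center (a point): Knurled brass collar to be gauged: a thick ring, outside diameter 44 mm, height 34 mm, plain 22.4 mm through bore, 0.28 kg. It stands in the tray on its keyed face, the way up in which it goes on the gauge. The point is on its axis, half-way up; z is the axis, pointing up.
- collar_foot (a point): Centre of the collar's underside, 17 mm below its centre. From here three keyways 120 degrees apart, 8.4 mm wide, reach from the bore out to 37 mm diameter and 18.5 mm up, where they stop: they cannot be seen from above, and nothing on the outside marks them.
- arbor_tip (a point): Centre of the top end of the gauge's upright arbor, a fixed steel post of 20 mm diameter with a 4 mm tapered nose, 76 mm above the desk. x, y, z are the gauge's axes. With the collar fully home the collar's centre is 15 mm below this point, which then lies 2 mm under the collar's top.
- pins (a point): On the arbor's axis, level with the top of its three pins, 15 mm below the tip. The pins are 120 degrees apart, 5 mm thick, and stand 6 mm out of the arbor (to 32 mm diameter). Their angle is wherever the last user clamped the arbor; it is not reported (this point's axes are the gauge's), and it does not turn with the collar.
- seat_top (a point): On the arbor's axis, at the top of the spring seat sleeve (moves down with it). Put over the nose, the collar stops with its underside on the pins. Turned at most 120 degrees either way it reaches an angle, a window about 0.2 rad wide, where it goes down freely over the pins; 9 mm lower it meets this seat, and 8 mm more against the spring is home.
- seat (a joint): Travel in m of the sprung seat sleeve (steel, 40 mm diameter, round the arbor, carries the red pointer): 0 = up, 0.008 = down on its stop, pointer in the green band. Its spring pushes up with 4.8 N at 0 and 9.6 N at the stop, so it lifts the collar again unless that is held down (about 7 N besides its weight).
- gauge: The receiving gauge, fixed. Origin under the arbor, at desk height; z up. Grey base plate 140 by 96 mm, 14 mm high; boss round the arbor 52 mm diameter (64 mm at its foot), 30 mm high; scale plate 50 mm high, 64 to 69 mm from the axis on the -x side; from the sleeve a thin arm runs there, 10 to 14 mm below the sleeve's top.
- tray: Dark sheet-steel parts tray, 215 (x) by 315 (y) mm, walls 20 mm high, 2 mm floor, fixed. Origin: centre of its underside. The collar stands in its +y half; the other parts in its -y half.
- flange: Turned steel flange, 58 mm diameter, 30 mm high, lying in the tray; leave it. Origin: centre of its underside.
- bushing_1: Pale brass bushing, 34 mm diameter, 26 mm high, in the tray; leave it. Origin: centre of its underside.
- bushing_2: Second bushing of the same size, in the tray; leave it. Origin: centre of its underside.
- inspection_loupe: Black loupe, 35 mm diameter, 40 mm high, standing on the desk near the gauge; leave it. Origin: centre of its underside.
Not all that is in view belongs to the job. Leave any purple look-alike of the part that bears collar_center alone.

How it is judged:
At the end, for the whole second after the job is handed in: The collar is over the arbor and its pins (axes within 3 mm, upright within 0.08 rad), within 1.7 mm of fully home, the spring seat is pressed at least 6.5 of its 8 mm down, and the fingers are still on the collar, holding it there against the spring (z of collar_center in the frame of arbor_tip below -0.0133 m and horizontal distance between collar_center and arbor_tip below 0.003 m and angle between collar_center's own z axis and vertical below 0.08 rad and value of joint seat above 0.0065 m and contact force between the fingers and collar above 3 N); the arm keeps its last pose, push and grip.
It fails at once if another part in the tray or the loupe is shifted by more than 30 mm (distance of any of flange, bushing_1, bushing_2, inspection_loupe from where it was at the start of the episode above 0.03 m).
It also fails if it takes over 64 s, if anything falls off the work surface, if the arm or the gripper's body presses on something with over 40 N, if the wrist force passes 120 N, or if a joint passes its speed limit or range.

## Working session

There is one attempt and no reset: what is moved stays moved. The work goes in short steps, Python scripts to look and compute and a tool call to move; the robot and the scene stay as the last step left them, time stands still between calls to the robot, and variables do not carry over. Pictures are saved under pics/ and viewed, and the job is handed in when it is done.

Besides the shell and the picture viewer there is one more tool, called after "Emit:" as name(argument=value, ...), one argument or row to a line, values as JSON. servo_tool: Moves the arm, as the interface text tells. Its arguments: {"type":"object","properties":{"commands":{"type":"string"},"grip_force":{"type":"number"}},"required":["commands"]}

```bash
mkdir -p pics; ls
python3 - <<'E'
from bench import *
import cv2
s=get_state(); print(s)
for n in ["scene","top","wrist"]:
    cv2.imwrite(f"pics/{n}0.png",camera(n)); print(n,camera_params(n))
E
```

```text
pics
{'t': 0.0, 'joints': array([ 1.26198026e+00,  8.74628659e-02,  1.75157451e-01,  1.65980050e+00,
       -1.16371367e-05,  1.57077788e+00]), 'dq': array([-0.0022588 ,  0.00040251,  0.00141078, -0.00048813,  0.0001219 ,
       -0.00107646]), 'tau': array([-1.59951187e-04, -5.20385385e+01,  4.64810371e+01,  1.60354137e-02,
       -4.18831758e-05, -3.93057618e-06]), 'position': array([0.16709794, 0.52377   , 0.2305935 ]), 'tool_rot': array([-4.83103930e-01, -3.10403247e+00,  2.03530408e-03]), 'wrist_force': array([0.86951663, 0.45926559, 0.37860091]), 'wrist_torque': array([-0.03531458,  0.02375994, -0.00363675]), 'grip_width': 0.08516414217428246}
scene {'camera_matrix': array([[408.61103984,   0.        , 325.77578218],
       [  0.        , 408.61103984, 201.35782869],
       [  0.        ,   0.        ,   1.        ]]), 'origin': array([-0.1394347 , -0.93709526,  0.59486771]), 'rotation': array([-1.94402396,  0.64881203, -0.4133213 ])}
top {'camera_matrix': array([[430.7136408 ,   0.        , 319.45761497],
       [  0.        , 430.7136408 , 197.66045416],
       [  0.        ,   0.        ,   1.        ]]), 'origin': array([ 0.17214048, -0.07933718,  1.47459923]), 'rotation': array([-2.13058575,  2.06258958, -0.23563808])}
wrist {'camera_matrix': array([[342.82654345,   0.        , 321.08418428],
       [  0.        , 342.82654345, 205.14585105],
       [  0.        ,   0.        ,   1.        ]]), 'mount': array([[ 6.06243283e-05, -9.50518310e-01, -3.10668534e-01,
         8.04780403e-02],
       [ 9.99999542e-01,  3.54262679e-04, -8.88757092e-04,
        -9.62296209e-04],
       [ 9.54838157e-04, -3.10668338e-01,  9.50517897e-01,
        -1.43096582e-01],
       [ 0.00000000e+00,  0.00000000e+00,  0.00000000e+00,
         1.00000000e+00]])}
```

View pics/scene0.png

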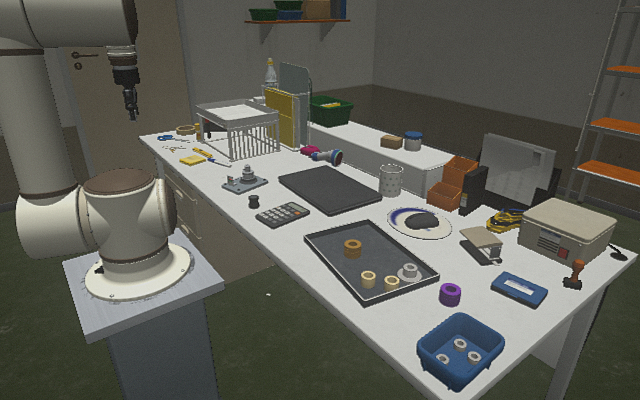

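View pics/top0.png

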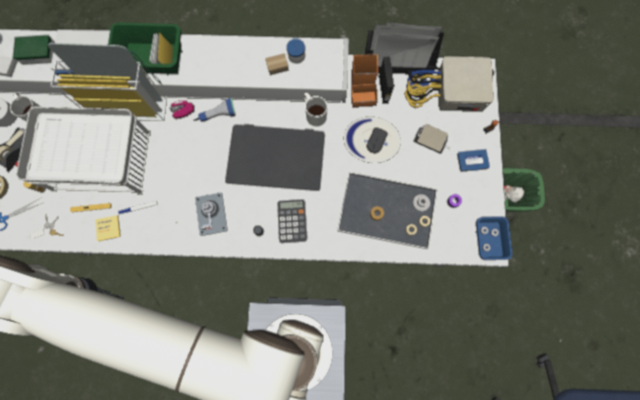

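View pics/wrist0.png

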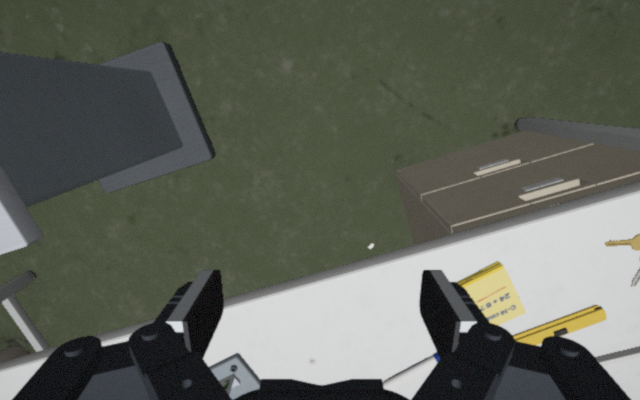

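The top view shows the collar at about (377,213), the gauge arbor at about (208,207), the loupe at (258,230), and the purple look-alike outside the tray at (454,200). In the scene view the collar is at (353,247) and the arbor at (248,170).

```bash
cat > h.py <<'E'
from bench import *
import numpy as np, cv2
from scipy.spatial.transform import Rotation as R
def cam(n,st=None):
    p=camera_params(n);K=p["camera_matrix"]
    if n=="wrist":
        T=np.eye(4);T[:3,:3]=R.from_rotvec(st["tool_rot"]).as_matrix();T[:3,3]=st["position"]
        M=T@p["mount"];return K,M[:3,3],M[:3,:3]
    return K,np.array(p["origin"]),R.from_rotvec(p["rotation"]).as_matrix()
def plane(c,uv,z):
    K,o,Rm=c;d=Rm@np.linalg.solve(K,[uv[0],uv[1],1.]);return o+d*(z-o[2])/d[2]
def proj(c,X):
    K,o,Rm=c;q=K@(Rm.T@(np.array(X)-o));return q[:2]/q[2]
E
python3 - <<'E'
from h import *
ct=cam("top");cs=cam("scene")
im=cv2.imread("pics/top0.png");sc=cv2.imread("pics/scene0.png")
cv2.imwrite("pics/t1.png",np.hstack([cv2.resize(im[160:260,170:270],None,fx=4,fy=4,interpolation=2),cv2.resize(im[170:270,340:440],None,fx=4,fy=4,interpolation=2)]))
cv2.imwrite("pics/s1.png",np.hstack([cv2.resize(sc[140:220,210:290],None,fx=5,fy=5,interpolation=2),cv2.resize(sc[215:295,320:400],None,fx=5,fy=5,interpolation=2)]))
print(plane(ct,(377,213),.036),plane(cs,(353,244),.036)); print(plane(ct,(208,206),.076))
print(plane(ct,(258,230),.04))
E
```

```text
[ 0.46148667 -0.26212851  0.036     ] [ 0.46013731 -0.26635549  0.036     ]
[0.45905322 0.30397213 0.076     ]
[0.38953361 0.13809892 0.04      ]
```

View pics/t1.png

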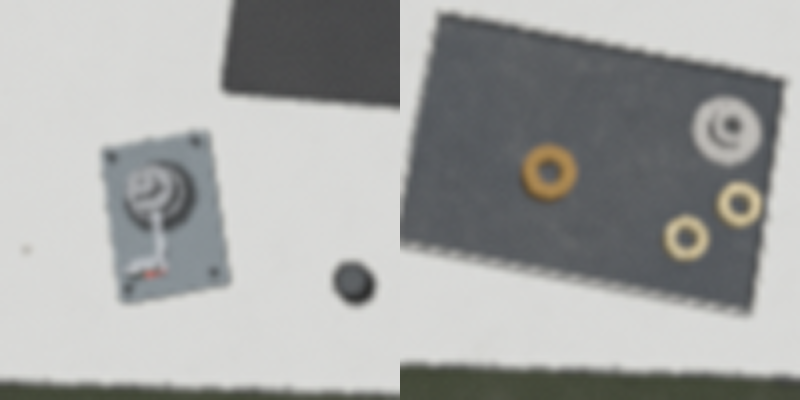

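View pics/s1.png

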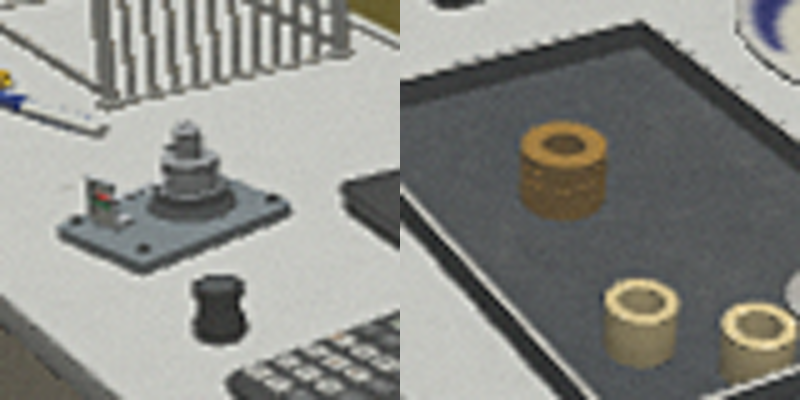

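Emit:
servo_tool(
  commands="0 0 0 -5.7 -2 0 1;0 0 0 -5.7 -2 0 1;0 0 0 -5.7 -2 0 1;0 0 0 -5.7 -2 0 1;0 0 0 -5.7 -2 0 1;0 0 0 -5.7 -2 0 1;0 0 0 0 0 0 1;0 0 0 0 0 0 1",
  grip_force=60,
)

```text
t: 1.15
position: [0.4564, 0.3056, 0.231]
tool_rot: [-0.484, -3.103, 0.001]
wrist_force: [-0.2, 0.3, -0.1]
grip_width: 0.0853
```

Run:
```python
from h import *
s=get_state();im=camera("wrist");cv2.imwrite("pics/w1.png",im);np.save("s1.npy",[*s["position"],*s["tool_rot"]])
print(s["t"],s["position"],s["tool_rot"],s["joints"],s["dq"].max())
```

```text
1.15 [0.45640952 0.30556381 0.23097434] [-4.84407612e-01 -3.10327438e+00  5.22957358e-04] [5.89825236e-01 8.57733338e-02 1.74090301e-01 1.65988224e+00
 2.55853093e-04 8.99517260e-01] 0.029934156696812528
```

View pics/w1.png

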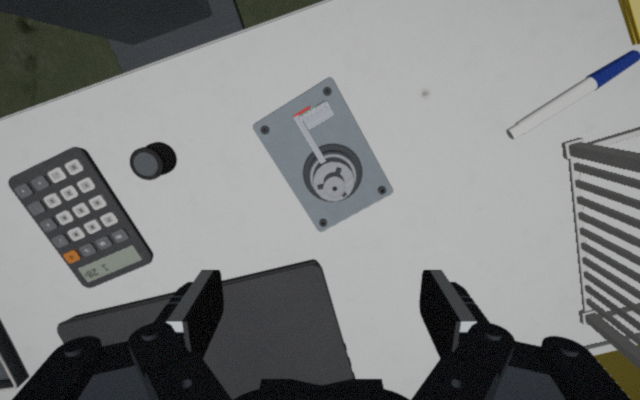

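Run:
```python
from h import *
im=cv2.imread("pics/w1.png")
cv2.imwrite("pics/w1z.png",cv2.resize(im[140:220,290:390],None,fx=7,fy=7,interpolation=cv2.INTER_CUBIC))
v=np.load("s1.npy");c=cam("wrist",dict(position=v[:3],tool_rot=v[3:]))
print(plane(c,(336,188),.076))
```

```text
[0.46067047 0.31691886 0.076     ]
```

View pics/w1z.png

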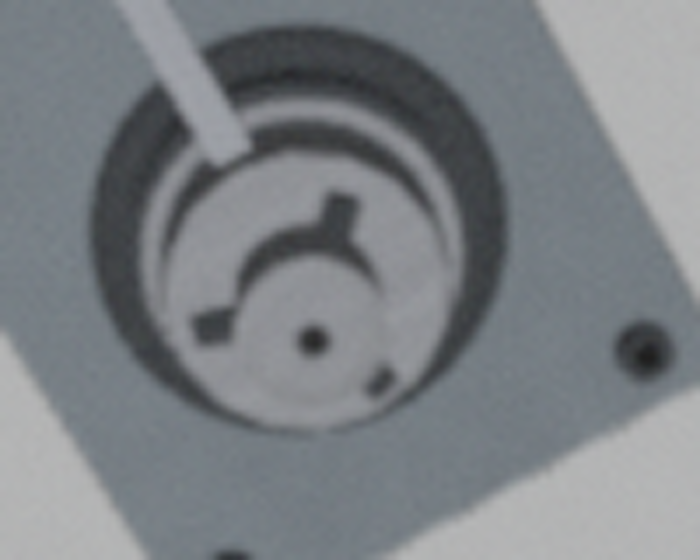

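Run:
```python
from h import *
v=np.load("s1.npy");c=cam("wrist",dict(position=v[:3],tool_rot=v[3:]))
t=plane(c,(334.4,188.3),.076);print("tip",t)
print("loupe w",plane(c,(146,162),.04))
ct=cam("top");cs=cam("scene")
print("tip in top/scene",proj(ct,t),proj(cs,t))
print("tip top ray",plane(ct,(207.5,206),.076),"scene",plane(cs,(246.8,165.2),.076))
# base plate corners, wrist
for p in [(331,77),(393,191),(320,231),(253,126)]:
    P=plane(c,p,.014);print(P,proj(ct,P),proj(cs,P))
im=cv2.imread("pics/top0.png");sc=cv2.imread("pics/scene0.png")
a=cv2.resize(im[185:240,190:235],None,fx=10,fy=10,interpolation=cv2.INTER_CUBIC)
cv2.imwrite("pics/t2.png",a)
cv2.imwrite("pics/s2.png",cv2.resize(sc[155:200,215:275],None,fx=10,fy=10,interpolation=cv2.INTER_CUBIC))
```

```text
tip [0.46049949 0.31546536 0.076     ]
loupe w [0.38811853 0.14483544 0.04      ]
tip in top/scene [204.59205283 205.46569652] [246.70164415 164.28764189]
tip top ray [0.45899973 0.30563343 0.076     ] scene [0.45659492 0.30714069 0.076     ]
[0.36781667 0.342693   0.014     ] [198.86646687 235.55827068] [220.86516706 184.04189319]
[0.49967794 0.37254962 0.014     ] [193.97897739 197.70715872] [250.34269918 173.18113789]
[0.52023991 0.28238725 0.014     ] [220.27775293 192.78763447] [267.10928162 179.4421611 ]
[0.38848624 0.25235476 0.014     ] [225.74746    230.41062462] [237.67740359 191.14666005]
```

View pics/t2.png

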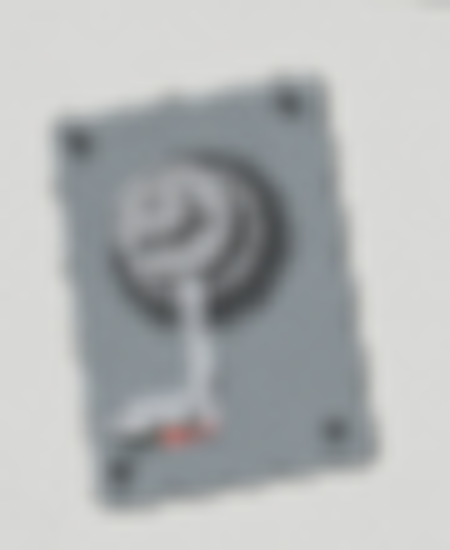

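View pics/s2.png

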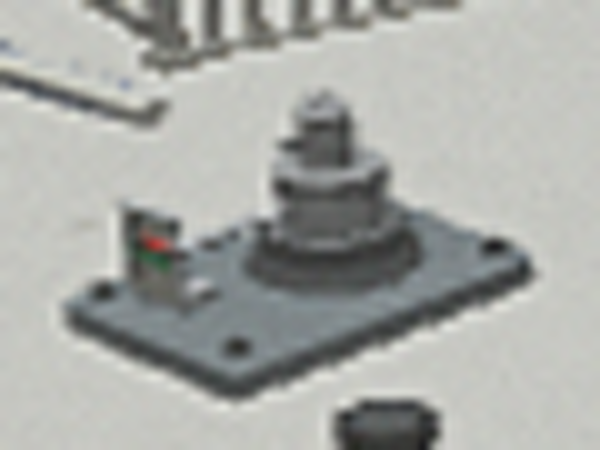

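Emit:
servo_tool(
  commands="0 0 0 -1.78 -5.41 0 1;0 0 0 -1.78 -5.41 0 1;0 0 0 -1.78 -5.41 0 1;0 0 0 -1.78 -5.41 0 1;0 0 0 -1.78 -5.41 0 1;0 0 0 -1.78 -5.41 0 1;0 0 0 -1.78 -5.41 0 1;0 0 0 -1.78 -5.41 0 1",
)

```text
t: 2.2
position: [0.4605, -0.1503, 0.2316]
tool_rot: [0.479, 3.104, 0.0]
wrist_force: [0.9, -0.0, 0.9]
grip_width: 0.0856
```

Emit:
servo_tool(
  commands="0 0 0 -1.78 -5.41 0 1;0 0 0 -1.78 -5.41 0 1;0 0 0 0 0 0 1;0 0 0 0 0 0 1",
)

```text
t: 2.7
position: [0.4619, -0.2626, 0.2313]
tool_rot: [-0.482, -3.104, -0.001]
wrist_force: [0.1, 0.4, 0.6]
grip_width: 0.0853
```

Run:
```python
from h import *
s=get_state();im=camera("wrist");cv2.imwrite("pics/w2.png",im);np.save("s2.npy",[*s["position"],*s["tool_rot"]])
print(s["t"],s["position"],s["tool_rot"],s["joints"],s["dq"].max())
hsv=cv2.cvtColor(im,cv2.COLOR_BGR2HSV)
m=cv2.inRange(hsv,(8,110,60),(28,255,255))
c=cam("wrist",s)
cs,_=cv2.findContours(m,cv2.RETR_CCOMP,cv2.CHAIN_APPROX_NONE)
for q in cs:
    if cv2.contourArea(q)>150: print(cv2.contourArea(q),cv2.boundingRect(q),cv2.fitEllipse(q))
```

```text
2.7 [ 0.46188912 -0.2626102   0.23128379] [-4.81504212e-01 -3.10422722e+00 -6.45215517e-04] [-5.17138081e-01  4.22762247e-02  1.28919921e-01  1.65781376e+00
  2.97399653e-04 -2.09365965e-01] 0.0176864318395252
1480.0 (302, 151, 43, 46) ((323.25250244140625, 174.1382598876953), (41.666465759277344, 45.29022216796875), 178.37619018554688)
292.5 (313, 165, 22, 21) ((322.6822204589844, 174.03822326660156), (17.917991638183594, 21.807838439941406), 59.087059020996094)
228.0 (563, 86, 20, 18) ((572.86865234375, 94.46934509277344), (13.964719772338867, 21.72610855102539), 61.2673454284668)
```

View pics/w2.png

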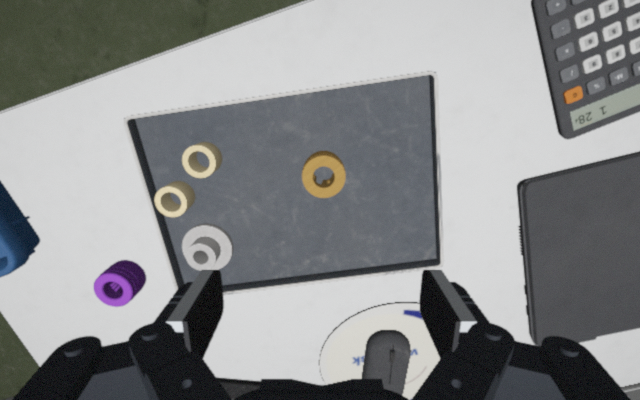

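Run:
```python
from h import *
im=cv2.imread("pics/w2.png");v=np.load("s2.npy");c=cam("wrist",dict(position=v[:3],tool_rot=v[3:]))
hsv=cv2.cvtColor(im,cv2.COLOR_BGR2HSV)
for th in (120,140,160):
    m=cv2.inRange(hsv,(8,90,th),(28,255,255)); m[:,:290]=0;m[:,360:]=0
    q=max(cv2.findContours(m,cv2.RETR_EXTERNAL,cv2.CHAIN_APPROX_NONE)[0],key=cv2.contourArea)
    e=cv2.fitEllipse(q);P=plane(c,e[0],.036)
    print(th,e,P, "tool shift cm",R.from_rotvec(v[3:]).inv().apply(P-v[:3])*100)
cv2.imwrite("pics/w2z.png",cv2.resize(im[140:210,285:365],None,fx=8,fy=8,interpolation=cv2.INTER_CUBIC))
for p in [(0.461-.0,-.2635,.036)]: print(proj(cam("top"),p),proj(cam("scene"),p))
```

```text
120 ((323.2214660644531, 175.8025665283203), (42.27448654174805, 42.73558807373047), 96.40479278564453) [ 0.46110311 -0.26136094  0.036     ] tool shift cm [ 0.10682008  0.08804621 19.5284462 ]
140 ((323.2298889160156, 176.12704467773438), (41.649879455566406, 42.508182525634766), 91.52700805664062) [ 0.46142565 -0.26145384  0.036     ] tool shift cm [ 0.07326741  0.08896425 19.52843634]
160 ((323.2169494628906, 176.39883422851562), (41.01103591918945, 42.15922927856445), 89.78196716308594) [ 0.46168985 -0.26155095  0.036     ] tool shift cm [ 0.04514708  0.08771278 19.52842734]
[377.40329619 213.15319056] [352.53354466 243.42070598]
```

View pics/w2z.png

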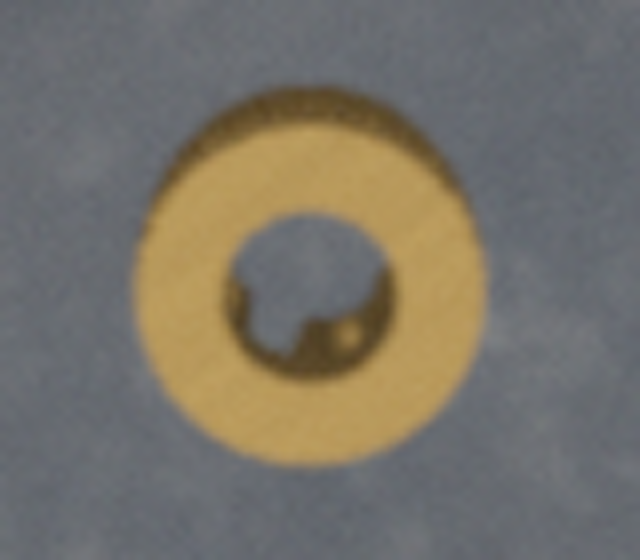

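Emit:
servo_tool(
  commands="0 0 0 0.06 0.09 5 1;0 0 0 0 0 6 1;0 0 0 0 0 6 1;0 0 0 0 0 4 1;0 0 0 0 0 1.7 1;0 0 0 0 0 0 1;0 0 0 0 0 0 0.3;0 0 0 0 0 0 0.3",
  grip_force=60,
)

```text
t: 3.75
position: [0.4624, -0.2632, 0.006]
tool_rot: [0.483, 3.102, -0.002]
wrist_force: [0.6, -1.1, 0.2]
grip_width: 0.0516
```

Emit:
servo_tool(
  commands="0 0 0 0 0 0 0.2;0 0 0 0 0 0 0.2;0 0 0 0 0 0 0.2;0 0 0 0 0 0 0.2",
)

```text
t: 4.25
position: [0.4623, -0.2632, 0.006]
tool_rot: [0.483, 3.102, -0.001]
wrist_force: [-0.7, 1.3, 5.7]
grip_width: 0.0426
```

Run:
```python
from h import *
s=get_state();im=camera("wrist");cv2.imwrite("pics/w3.png",im);print(s)
```

```text
{'t': 4.25, 'joints': array([-5.17763940e-01,  7.38704896e-02, -2.75374871e-01,  1.21891437e+00,
        1.91122297e-04, -2.08853679e-01]), 'dq': array([-0.00066109, -0.00021904,  0.00020607, -0.00093537,  0.00132645,
        0.00044379]), 'tau': array([-5.85834961e-01, -4.64324534e+01,  4.24831903e+01, -5.32146692e-01,
       -1.79052553e-01,  1.28056894e-03]), 'position': array([ 0.46227093, -0.26324523,  0.00604893]), 'tool_rot': array([ 4.82918062e-01,  3.10169114e+00, -1.19020165e-03]), 'wrist_force': array([-0.73478648,  1.26113015,  5.66047319]), 'wrist_torque': array([ 0.17991709,  0.20299595, -0.03107961]), 'grip_width': 0.04262270853777026}
```

View pics/w3.png

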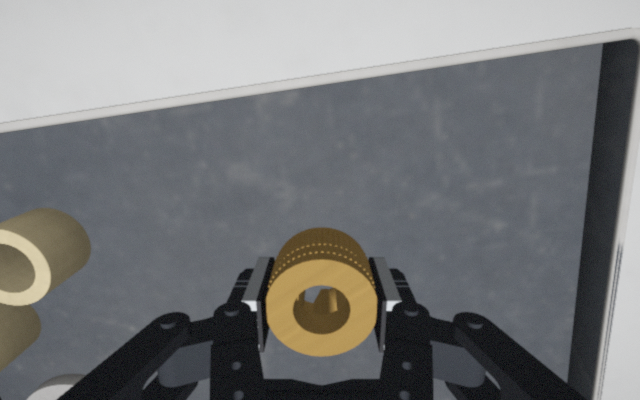

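```bash
cat >> h.py <<'E'
def topface(im,z_est,c,roi=(255,395)):
    hsv=cv2.cvtColor(im,cv2.COLOR_BGR2HSV)
    m=cv2.inRange(hsv,(8,90,130),(28,255,255)); m[:,:roi[0]]=0;m[:,roi[1]:]=0
    q=max(cv2.findContours(m,cv2.RETR_EXTERNAL,cv2.CHAIN_APPROX_NONE)[0],key=cv2.contourArea)
    e=cv2.fitEllipse(q);return e,plane(c,e[0],z_est)
E
python3 - <<'E'
from h import *
s=get_state();im=cv2.imread("pics/w3.png");c=cam("wrist",s)
e,P=topface(im,.036,c);print(e,P,R.from_rotvec(s["tool_rot"]).inv().apply(P-s["position"])*1000)
cv2.imwrite("pics/w3z.png",cv2.resize(im[220:370,230:410],None,fx=4,fy=4,interpolation=cv2.INTER_CUBIC))
Rm=R.from_rotvec(s["tool_rot"]).as_matrix();print(Rm)
E
```

```text
((321.1050720214844, 307.2353820800781), (96.25567626953125, 111.77648162841797), 90.58265686035156) [ 0.45980493 -0.26353903  0.036     ] [  2.18299735  -1.05708383 -29.95442008]
[[-9.52668115e-01  3.04002778e-01  2.40275681e-03]
 [ 3.04000890e-01  9.52671084e-01 -1.12433374e-03]
 [-2.63083751e-03 -3.40676700e-04 -9.99996481e-01]]
```

View pics/w3z.png

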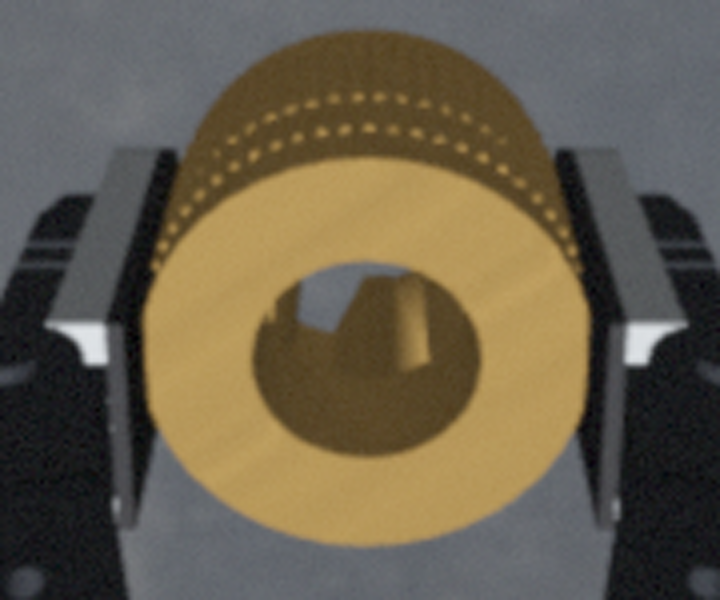

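Run:
```python
from h import *
s=get_state();c=cam("wrist",s);Rm=R.from_rotvec(s["tool_rot"])
def polar(c,p,C,z):
    P=plane(c,p,z);d=Rm.inv().apply(P-C);return np.round([d[0]*1e3,d[1]*1e3,np.hypot(d[0],d[1])*1e3,np.degrees(np.arctan2(d[1],d[0]))],1)
C3=np.array([.4598,-.2635,.002])
f=lambda q,o,k:(o[0]+(q[0]+.5)/k-.5,o[1]+(q[1]+.5)/k-.5)
print("w3 tool-frame x,y,r,ang")
for q in [(300,270),(300,318),(333,332),(362,280),(410,272)]: print(q,polar(c,f(q,(230,220),4),C3,.002))
v=np.load("s2.npy");c2=cam("wrist",dict(position=v[:3],tool_rot=v[3:]))
C2=np.array([.4614,-.2614,.002])
print("w2")
for q in [(240,290),(248,300),(252,335),(285,357),(300,328),(320,318),(365,312),(385,275)]: print(q,polar(c2,f(q,(285,140),8),C2,.002))
```

```text
w3 tool-frame x,y,r,ang
(300, 270) [ -12.2   -8.2   14.7 -146.2]
(300, 318) [ -19.    -8.3   20.7 -156.5]
(333, 332) [ -21.    -4.2   21.4 -168.8]
(362, 280) [ -13.6   -0.6   13.6 -177.6]
(410, 272) [-12.4   5.3  13.5 156.8]
w2
(240, 290) [  -7.7   -9.5   12.2 -129.1]
(248, 300) [  -9.1   -8.4   12.4 -137.5]
(252, 335) [ -14.1   -7.8   16.2 -151. ]
(285, 357) [ -17.3   -3.2   17.6 -169.5]
(300, 328) [ -13.1   -1.1   13.2 -175.1]
(320, 318) [-11.7   1.7  11.8 171.9]
(365, 312) [-10.8   7.9  13.4 143.8]
(385, 275) [ -5.5  10.6  12.  117.5]
```

Run:
```python
from h import *
im=cv2.imread("pics/w2.png")
z=cv2.resize(im[160:195,303:343],None,fx=18,fy=16,interpolation=cv2.INTER_CUBIC)
cv2.imwrite("pics/w2y.png",cv2.convertScaleAbs(z,alpha=1.6))
im=cv2.imread("pics/w3.png")
z=cv2.resize(im[280:340,285:355],None,fx=10,fy=9,interpolation=cv2.INTER_CUBIC)
cv2.imwrite("pics/w3y.png",cv2.convertScaleAbs(z,alpha=1.8))
```

```text
(no output)
```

View pics/w2y.png

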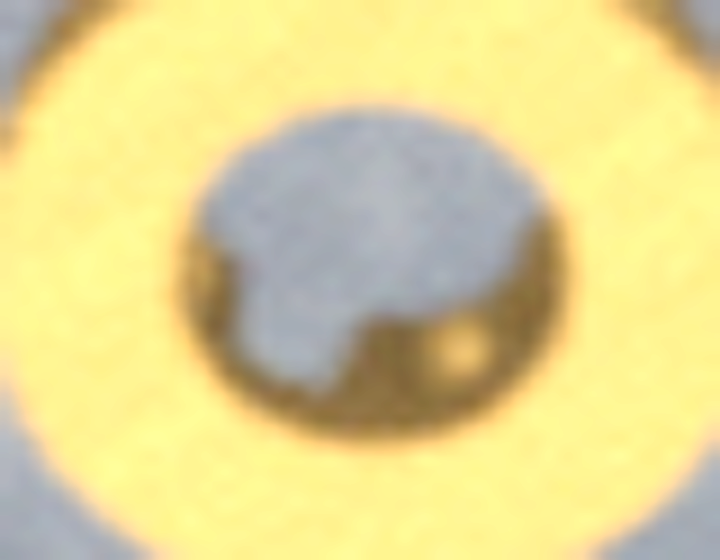

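View pics/w3y.png

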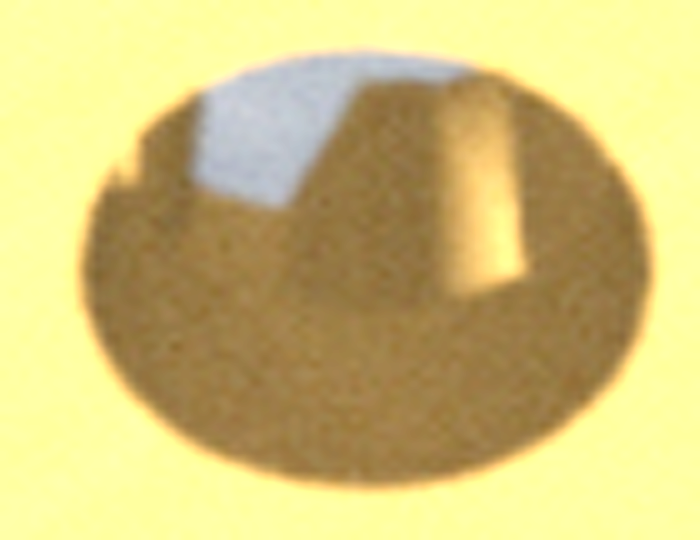

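Run:
```python
from h import *
v=np.load("s1.npy");c=cam("wrist",dict(position=v[:3],tool_rot=v[3:]));Rm=R.from_rotvec(v[3:])
f=lambda q,o,k:(o[0]+(q[0]+.5)/k-.5,o[1]+(q[1]+.5)/k-.5)
C=plane(c,f((314,341),(290,140),7),.076)
for q in [(338,215),(344,200),(212,328),(195,328),(380,380)]:
  for z in (.061,):
    d=Rm.inv().apply(plane(c,f(q,(290,140),7),z)-C)*1e3;print(q,z,np.round([d[0],d[1],np.hypot(*d[:2]),np.degrees(np.arctan2(d[1],d[0]))],1))
```

```text
(338, 215) 0.061 [13.2  3.6 13.7 15.1]
(344, 200) 0.061 [15.3  4.3 15.9 15.9]
(212, 328) 0.061 [ -2.3 -13.2  13.4 -99.9]
(195, 328) 0.061 [ -2.3 -15.5  15.6 -98.4]
(380, 380) 0.061 [ -9.6   9.6  13.6 134.9]
```

Emit:
servo_tool(
  commands="0 0 0 0 0 -2 0.2;0 0 0 0 0 -5.5 0.2;0 0 0 0 0 -5.5 0.2;0 0 0 1 3 0 0.2;0 0 0 1.77 5.52 0 0.2;0 0 0 1.77 5.52 0 0.2;0 0 0 1.77 5.52 0 0.2;0 0 0 1.77 5.52 0 0.2",
)

```text
t: 5.3
position: [0.4604, 0.0024, 0.1348]
tool_rot: [0.484, 3.103, 0.0]
wrist_force: [0.6, -0.6, -2.6]
grip_width: 0.043
```

Emit:
servo_tool(
  commands="0 0 0 1.77 5.52 0 0.2;0 0 0 1.77 5.52 0 0.2;0 0 0 1.77 5.52 0 0.2;0 0 0 1.77 5.52 0 0.2;0 0 0 1.77 5.52 0 0.2;0 0 0 0.77 2.52 0 0.2;0 0 0 0 0 0 0.2;0 0 0 0 0 0 0.2",
)

```text
t: 6.3
position: [0.4605, 0.3163, 0.1343]
tool_rot: [-0.483, -3.104, 0.001]
wrist_force: [0.3, -0.9, -2.0]
grip_width: 0.0429
```

Run:
```python
from h import *
s=get_state();im=camera("wrist");cv2.imwrite("pics/w4.png",im);c=cam("wrist",s)
z=s["position"][2]+.030
e,P=topface(im,z,c);print(s["t"],s["position"],s["wrist_force"],s["grip_width"],s["joints"],e,P,R.from_rotvec(s["tool_rot"]).inv().apply(P-s["position"])*1000)
cv2.imwrite("pics/w4z.png",cv2.resize(im[220:370,230:410],None,fx=4,fy=4,interpolation=cv2.INTER_CUBIC))
t=camera("top");cv2.imwrite("pics/t4.png",cv2.resize(t[150:260,150:290],None,fx=5,fy=5,interpolation=cv2.INTER_CUBIC))
```

```text
6.3 [0.46045853 0.31631306 0.13432514] [ 0.25822657 -0.91731292 -2.0032581 ] 0.042901032370130106 [ 6.02039333e-01  9.29455924e-02 -4.72230011e-03  1.47359517e+00
 -2.43015508e-04  9.11054977e-01] ((321.047119140625, 307.3419494628906), (95.11776733398438, 110.0357894897461), 89.7564926147461) [0.45807241 0.31595741 0.16432514] [  2.16776227  -1.08000416 -29.99924112]
```

View pics/w4.png

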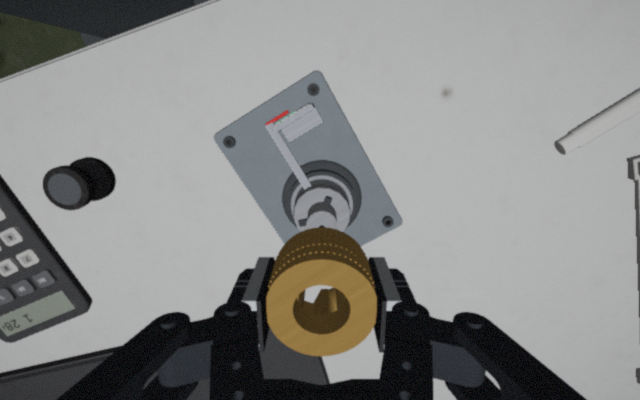

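View pics/w4z.png

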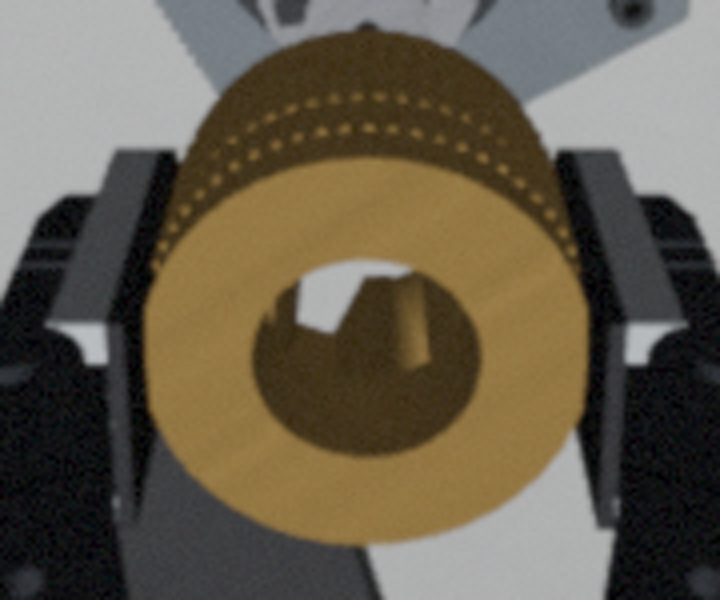

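Run:
```python
from h import *
s=get_state();c=cam("wrist",s)
P=plane(c,(321.4,226.6),.076);print(P,R.from_rotvec(s["tool_rot"]).inv().apply(P-s["position"])*1000)
for z in (.0,.02): 
  pass
# outer foot edge nearest camera: zoom (367,30) is collar side bottom
print(cam("wrist",s)[1])
```

```text
[0.46008285 0.31512165 0.076     ] [ 0.3318424  -0.95086914 58.49758053]
[0.38373151 0.33957896 0.27758415]
```

View pics/t4.png

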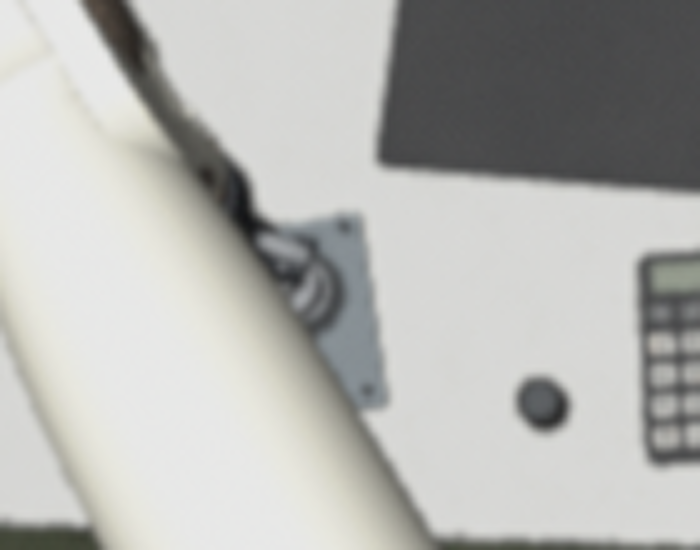

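Emit:
servo_tool(
  commands="0 0 0 -0.07 0.18 0 0.2;0 0 -9.9 0 0 0 0.2;0 0 -9.9 0 0 0 0.2;0 0 -9.9 0 0 0 0.2;0 0 -9.9 0 0 0 0.2;0 0 -9.9 0 0 0 0.2;0 0 -9.9 0 0 0 0.2;0 0 -9.9 0 0 0 0.2",
)

```text
t: 7.4
position: [0.462, 0.3179, 0.1345]
tool_rot: [-1.374, 2.825, 0.0]
wrist_force: [-0.1, 0.9, -2.3]
grip_width: 0.0423
```

Emit:
servo_tool(
  commands="0 0 0 0 0 0 0.2;0 0 0 0 0 0 0.2",
)

```text
t: 7.65
position: [0.4619, 0.3182, 0.1344]
tool_rot: [-1.361, 2.831, 0.0]
wrist_force: [-0.5, -0.6, -1.9]
grip_width: 0.043
```

Run:
```python
from h import *
s=get_state();im=camera("wrist");cv2.imwrite("pics/w5.png",im);c=cam("wrist",s);Ri=R.from_rotvec(s["tool_rot"])
z=s["position"][2]+.030
e,P=topface(im,z,c);print(s["t"],s["position"],s["wrist_force"],s["joints"],e,P,Ri.inv().apply(P-s["position"])*1000)
print(Ri.as_matrix().round(4))
cv2.imwrite("pics/w5z.png",cv2.resize(im[150:270,230:410],None,fx=4,fy=4,interpolation=cv2.INTER_CUBIC))
```

```text
7.65 [0.46185218 0.3182003  0.13438751] [-0.47582712 -0.58168925 -1.94037466] [ 6.03295439e-01  9.75614215e-02  3.68365274e-04  1.47341633e+00
 -2.66032205e-05 -2.93181152e-01] ((321.16839599609375, 307.07818603515625), (94.9831771850586, 110.67896270751953), 90.73343658447266) [0.45980989 0.31615368 0.16438751] [  2.86867013   0.31507719 -30.0005169 ]
[[-6.244e-01 -7.811e-01  2.000e-04]
 [-7.811e-01  6.244e-01  1.000e-04]
 [-2.000e-04 -1.000e-04 -1.000e+00]]
```

View pics/w5z.png

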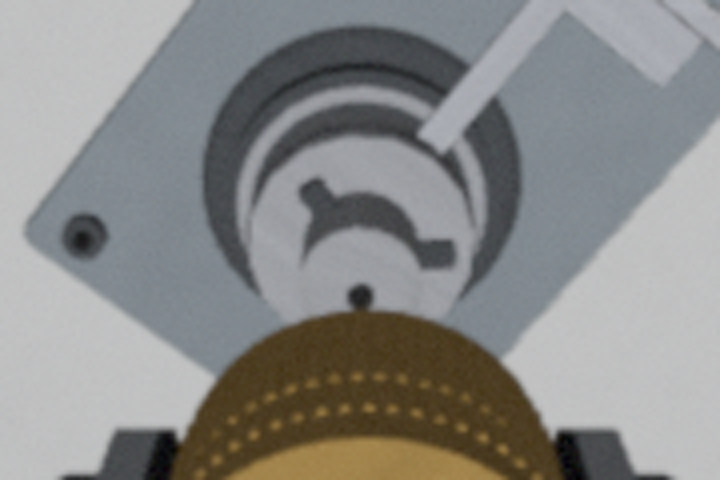

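Run:
```python
from h import *
s=get_state();p=camera_params("wrist");K=p["camera_matrix"];M=p["mount"]
def ray(uv,z):
    d=M[:3,:3]@np.linalg.solve(K,[*uv,1.]);o=M[:3,3];return (o+d*(z-o[2])/d[2])*1e3
print(ray((321.05,307.34),-.03),ray((321.17,307.08),-.03))
a=cam("wrist",s);print(a[1]-s["position"], R.from_rotvec(s["tool_rot"]).inv().apply(a[1]-s["position"]))
print(camera_params("wrist")["mount"][:3,3])
f=lambda q,o,k:(o[0]+(q[0]+.5)/k-.5,o[1]+(q[1]+.5)/k-.5)
print("tip", ray(f((360,297),(230,150),4),s["position"][2]-.076), ray((321.4,226.6),.1343-.076))
print(s["position"],s["tool_rot"])
```

```text
[  2.75109904   0.2695867  -30.        ] [  2.86750145   0.31569381 -30.        ]
[-0.05073521 -0.06310048  0.14308693] [ 0.08094797  0.00027923 -0.14309769]
[ 0.08094797  0.00027923 -0.14309769]
tip [ 2.85125863 -0.63653166 58.3677021 ] [ 1.0368084   0.48109743 58.3       ]
[0.46184254 0.31822503 0.1343677 ] [-1.36244731e+00  2.83061170e+00 -2.81309284e-05]
```

Emit:
servo_tool(
  commands="0 0 0 0 -0.02 3 0.2;0 0 0 0 0 2 0.2;0 0 0 0 0 0.4 0.2;0 0 0 0 0 0.3 0.2;0 0 0 0 0 0.3 0.2;0 0 0 0 0 0 0.2",
)

```text
t: 8.45
position: [0.4621, 0.3182, 0.075]
tool_rot: [-1.367, 2.828, -0.001]
wrist_force: [-0.8, -1.4, -0.0]
grip_width: 0.0422
```

Run:
```python
from h import *
s=get_state();print(s["t"],s["position"],s["wrist_force"],s["wrist_torque"])
im=camera("wrist");cv2.imwrite("pics/w6.png",im[100:400,140:500])
```

```text
8.45 [0.46207088 0.31817927 0.07501425] [-0.8117662  -1.4194069  -0.04652565] [-0.6074473   0.23586878  0.01942314]
```

View pics/w6.png

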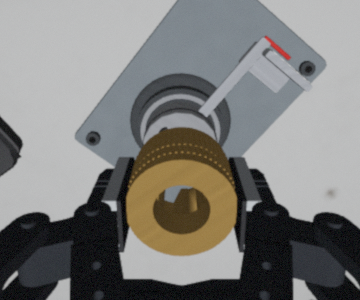

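Emit:
servo_tool(
  commands="0 0 0 0 0 0.3 0.2;0 0 0 0 0 0.3 0.2;0 0 0 0 0 0.2 0.2;0 0 0 0 0 0 0.2",
)

```text
t: 9.0
position: [0.4616, 0.3176, 0.0659]
tool_rot: [1.366, -2.828, 0.002]
wrist_force: [-2.2, -5.2, -1.3]
grip_width: 0.0423
```

Run:
```python
from h import *
s=get_state();print(s["t"],s["position"],s["wrist_force"],s["wrist_torque"])
im=camera("wrist");cv2.imwrite("pics/w7.png",cv2.resize(im[200:370,230:410],None,fx=4,fy=3.5,interpolation=cv2.INTER_CUBIC))
cv2.imwrite("pics/s7.png",cv2.resize(camera("scene")[120:220,200:310],None,fx=6,fy=6,interpolation=cv2.INTER_CUBIC))
```

```text
9.0 [0.46160602 0.31758323 0.06592731] [-2.17068289 -5.16586099 -1.3080211 ] [-1.0742517   0.2986104  -0.00333075]
```

View pics/w7.png

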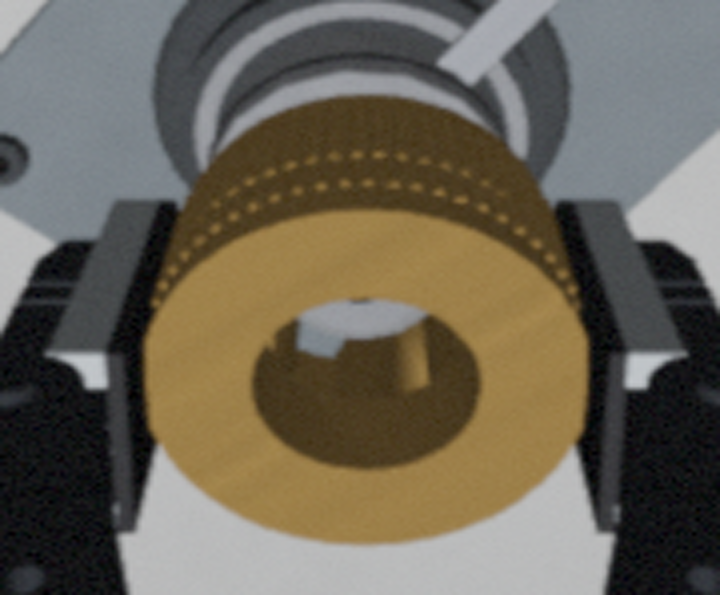

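View pics/s7.png

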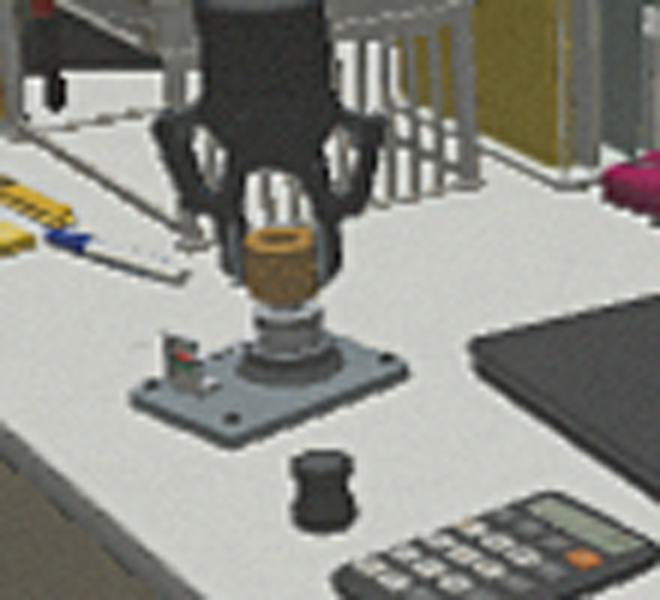

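Emit:
servo_tool(
  commands="0 0 0 0.08 -0.03 0 0.2;0 0 0 0 0 0 0.2",
)

```text
t: 9.35
position: [0.4615, 0.3174, 0.0661]
tool_rot: [1.367, -2.828, -0.0]
wrist_force: [-0.5, -3.1, -3.0]
grip_width: 0.0428
```

Emit:
servo_tool(
  commands="0 0 0 0 0 0.2 0.2;0 0 0 0 0 0.2 0.2;0 0 0 0 0 0 0.2",
)

```text
t: 9.72
position: [0.4615, 0.3174, 0.062]
tool_rot: [1.367, -2.828, 0.0]
wrist_force: [-1.0, -2.8, -2.9]
grip_width: 0.0427
```

Run:
```python
from h import *
s=get_state();print(s["t"],s["position"],s["wrist_force"],s["wrist_torque"],R.from_rotvec(s["tool_rot"]).inv().apply(s["wrist_force"]))
```

```text
9.725 [0.46151722 0.31740841 0.06201669] [-1.04340231 -2.81543925 -2.92414738] [-0.58472691  0.23682364 -0.03445316] [ 2.8535744  -0.93080713  2.92518985]
```

Emit:
servo_tool(
  commands="0 0 0 0.06 -0.02 0.2 0.2;0 0 0 0 0 0.3 0.2;0 0 0 0 0 0.3 0.2;0 0 0 0 0 0 0.2",
)

```text
t: 10.22
position: [0.4616, 0.3171, 0.0546]
tool_rot: [-1.367, 2.828, 0.0]
wrist_force: [-1.9, -1.0, 2.7]
grip_width: 0.0422
```

Run:
```python
from h import *
s=get_state();print(s["t"],s["position"],s["wrist_force"],s["wrist_torque"],R.from_rotvec(s["tool_rot"]).inv().apply(s["wrist_force"]))
im=camera("wrist");cv2.imwrite("pics/w8.png",cv2.resize(im[150:370,200:440],None,fx=3,fy=2.7,interpolation=cv2.INTER_CUBIC))
cv2.imwrite("pics/s8.png",cv2.resize(camera("scene")[120:220,200:310],None,fx=6,fy=6,interpolation=cv2.INTER_CUBIC))
```

```text
10.225 [0.46157774 0.31713198 0.05456473] [-1.87364475 -1.03502353  2.72210077] [-0.14116469  0.21393184 -0.00296372] [ 1.9726411   0.82566203 -2.72371442]
```

View pics/w8.png

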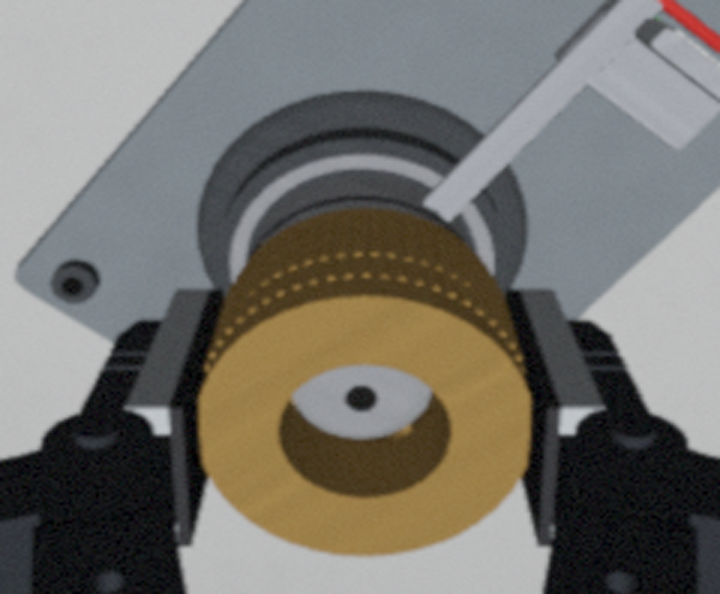

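View pics/s8.png

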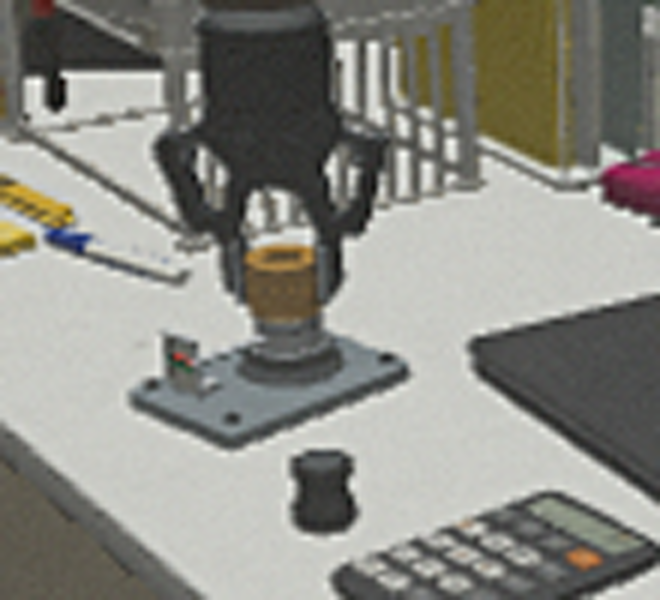

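Emit:
servo_tool(
  commands="0 0 0 0 0 0.2 0.2;0 0 0 0 0 0.2 0.2;0 0 0 0 0 0.2 0.2;0 0 0 0 0 0.1 0.2;0 0 0 0 0 0 0.2",
  grip_force=90,
)

```text
t: 10.95
position: [0.4616, 0.3171, 0.0484]
tool_rot: [-1.367, 2.827, 0.0]
wrist_force: [-4.0, -2.1, 11.6]
grip_width: 0.0421
```

Emit:
servo_tool(
  commands="0 0 0 0 0 0.1 0.2;0 0 0 0 0 0 0.2;0 0 0 0 0 0 0.2",
)

```text
t: 11.32
position: [0.4617, 0.3171, 0.0483]
tool_rot: [-1.367, 2.827, 0.001]
wrist_force: [-6.8, -4.1, 18.7]
grip_width: 0.0418
```

Run:
```python
from h import *
s=get_state();print(s["t"],s["position"],s["wrist_force"],s["wrist_torque"],R.from_rotvec(s["tool_rot"]).inv().apply(s["wrist_force"]))
im=camera("wrist");cv2.imwrite("pics/w9.png",cv2.resize(im[130:370,200:480],None,fx=2.8,fy=2.4,interpolation=cv2.INTER_CUBIC))
cv2.imwrite("pics/s9.png",cv2.resize(camera("scene")[150:210,215:285],None,fx=9,fy=9,interpolation=cv2.INTER_CUBIC))
```

```text
11.325 [0.46166542 0.31713984 0.04827572] [-6.7561418  -4.06025427 18.72605627] [-0.71599437  1.17418174 -0.05495966] [  7.34403003   2.76436051 -18.74086001]
```

View pics/w9.png

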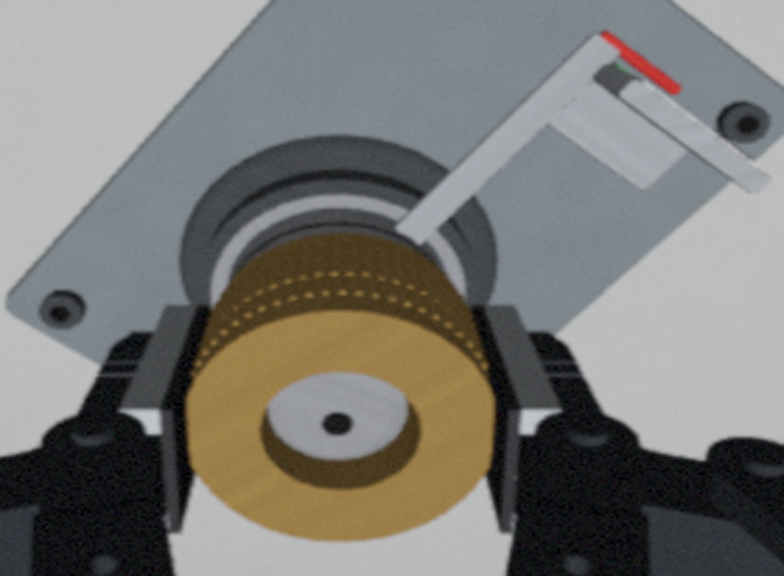

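View pics/s9.png

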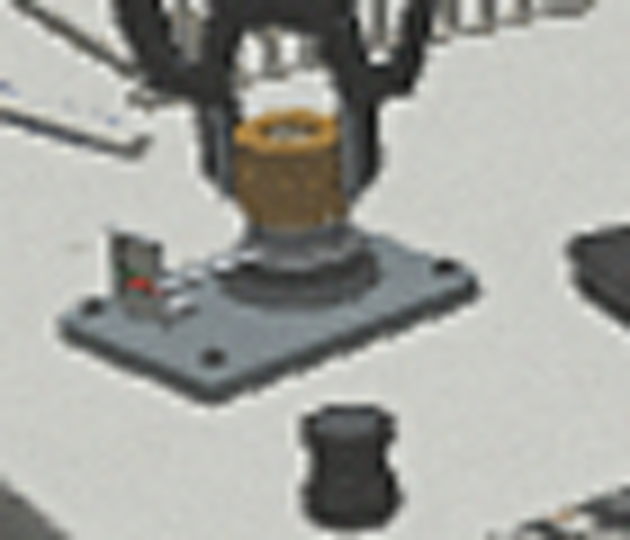

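Emit:
servo_tool(
  commands="0 0 0 0.05 0.02 0 0.2;0 0 0 0 0 0 0.2;0 0 0 0 0 0 0.2;0 0 0 0 0 0 0.2",
)

```text
t: 11.92
position: [0.4616, 0.3171, 0.0483]
tool_rot: [-1.366, 2.826, 0.001]
wrist_force: [-4.2, -2.7, 15.7]
grip_width: 0.0423
```

Run:
```python
from h import *
s=get_state();im=camera("wrist");c=cam("wrist",s);sc=camera("scene");cv2.imwrite("pics/s10.png",sc)
print(s["t"],s["position"],s["tool_rot"],s["wrist_torque"],s["grip_width"],R.from_rotvec(s["tool_rot"]).inv().apply(s["wrist_force"]))
e,P=topface(im,s["position"][2]+.030,c);print(e)
cv2.imwrite("pics/w10.png",im)
# pointer: red pixels in scene, expected rise vs start
for n,a in (("start",cv2.imread("pics/scene0.png")),("now",sc)):
    h=cv2.cvtColor(a,cv2.COLOR_BGR2HSV)[170:195,215:245]
    r=cv2.inRange(h,(0,110,90),(8,255,255))|cv2.inRange(h,(172,110,90),(180,255,255))
    g=cv2.inRange(h,(40,70,40),(85,255,255))
    print(n,"red",np.argwhere(r).mean(0)+[170,215],"green",np.argwhere(g).mean(0)+[170,215] if g.any() else None)
t=[.461,.317];R2=R.from_euler('z',12.8,degrees=True)
for z in (.046,.038):
    print(proj(cam("scene"),R2.apply([-.062,0,0])+[*t,z]))
```

```text
11.925 [0.46163516 0.31714927 0.04830845] [-1.36634702e+00  2.82571054e+00  6.88681248e-04] [-0.43938835  0.7051214   0.01586943] 0.04232020288439468 [  4.68857957   1.54313984 -15.73334062]
((321.1704406738281, 306.9720153808594), (94.81786346435547, 109.89640045166016), 90.4267349243164)
start red [179.  230.5] green [180.33333333 230.        ]
now red [181. 230.] green [180. 229.]
[233.45669526 177.02541434]
[233.67048258 179.14694181]
```

Run:
```python
from bench import *
print(finish_job()); s=get_state(); print(s["t"],s["position"],s["wrist_force"],s["grip_width"])
```

```text
the job is handed in; nothing more can be done
None
the job is handed in; nothing more can be done
```

I handed the job in at about 12 s of the 64 s limit, with the gripper still holding the collar pressed fully home on the gauge.

**What I did:** I found the arbor and its pin angles, and the collar and its keyway angle (seen through the bore), from the wrist camera. I gripped the collar, carried it over the arbor and turned it −69° before lowering it. It went down over the pins without binding, met the spring seat and was pressed until it reached a hard stop.

**Last checks:**
- **Height:** the tool stopped at z = 0.0483 m; I had worked out 0.048 m for fully home.
- **Press:** the last reading was 15.7 N upward. The earlier reading rose from 11.6 N to 18.7 N with almost no further movement, which is what the end stop would give.
- **Pointer:** the red pointer moved down 2 pixels, against about 2.1 expected for 8 mm of seat travel, and now sits at the green band. At that picture size this is a coarse check.
- **Grip:** I did not measure finger contact directly. The opening was steady at 42 mm with a 90 N grip setting, and the collar's top face looked the same in the wrist view as when first gripped, so it had neither slipped nor tilted.
- **Other parts:** I never touched the loupe or the other parts in the tray.

**What disagreed:**
- **Camera offset:** the wrist camera's reported mounting changed by about 1 mm between scripts, so I corrected the sideways position using two views and the contact force.
- **Side force:** about 5 N was still pushing sideways on the collar at the end.
- **Early estimate:** my first rough reading of the arbor from the top camera was about 1 cm off. A closer reading agreed with the wrist camera.

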